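# Deburr the raw collar of an instrument housing

### The arm

A 6-joint arm with a two-finger parallel gripper is mounted at the origin on the work surface. World frame = base frame: x ahead of the robot, y to its left, z up, the work surface at z = 0. Lengths are in m, angles in rad, forces in N, time in s.
With the tool pointing down it reaches from about 0.375 to 0.975 m from the base axis. Payload 3.8 kg.
Tool frame: the origin (TCP) lies at the very end of the fingers, on their centre line; the grasp point (between the pads) lies 19 mm behind it; z points along the fingers, y is the direction in which the jaws open and shut (so a half turn about z gives the same grasp; the last joint's range is limited). The gripper opens to 85 mm and grips with 20 to 120 N. Pads are 22 mm wide; open, the fingers measure 114 mm over their backs; the gripper's body (76 mm by 85 mm) begins 54 mm behind the grasp point. The pads swing forward as they close: fully open they stand 13 mm farther back than shut.
Start: joints at [1.22, 0.264, 1.604, -0, 1.274, -0.037], TCP at [0.208, 0.642, 0.195] pointing down, gripper open.
Joint ranges: [-2.63, 2.63], [-0.94, 2.18], [0.31, 2.57], [-1.31, 4.45], [0, 2.66], [-2.55, 2.55]. Speed limits (rad/s): [2.57, 2.57, 3.14, 3.14, 3.14, 3.14].

### API

Orientations are given as a rotation vector (axis times angle).
In Python, from workcell import bot, viewer, finish_job gives the robot as it stands.
- The arm moves only by the tool servo_tool, never from a script. Its argument "plan" is a list that holds one entry, the list of rows, each a list of 6 numbers: the shift along the tool's x, y, z in cm, then the turn, a rotation vector about the tool's x, y, z in degrees. A call has 1 to 20 rows; each row is the pose to reach, as a shift and turn from the pose measured when the call began, along the tool's axes at that moment; what a row does not reach only later rows make up. A row lasts 1/12 s, in which the tool goes at most 41.7 mm and 7.16 degrees, less where a joint would pass 70% of its speed; a pose out of reach is approached as far as the arm can. A call with a gripper value outside its range is refused whole. "claw" is the finger opening in cm, from 0 to 8.54, set as the call begins (left out, the last holds). The fingers move at their own pace and stop on an object; "grip_force" is the grip in N (left out, the last holds). Time passes only in rows, so rows that repeat a pose let the fingers close. It gives the time, the measured TCP pose, the force and the opening at its end, in the units of the state.
- bot.read_state(): the state, without advancing time (a new reading comes with each control period).
- viewer.read_camera(name): name is "scene" or "top" or "wrist"; returns a dict with "color" (400x640x3 uint8, red, green, blue), "fx", "fy", "cx", "cy" (pixels), "eye" and "rotation" of the camera in the world; the wrist camera has in their place "T_tool_cam" (4x4, takes a point from camera to tool coordinates, whose origin is the TCP and whose axes are the flange's). Camera axes: x right, y down, z forward; pixel columns grow to the right and rows downward; lengths in m; the calibration is good to about 2 mm. A picture is of the moment at which its call begins: read the wrist's pose just before it. There is no depth.
- finish_job(): hands the job in, once; it reports no verdict.
The state is a dict: "time": time; "q": joint angles; "joint_vel": joint speeds; "joint_torque": joint torques, N m; "tool_pos": TCP position; "tcp_rot": TCP orientation; "wrist_force": force on the tool from outside, world axes, zero at the start; "torque": the same for the moment, N m; "width": opening from 0.0 (shut) to 1.0 (fully open).
Only numpy, scipy, OpenCV 4.12 (cv2) and the standard library are available. Lean on these libraries where they do the work, as an engineer would, in place of code of your own. Each camera call takes 0.05 s, during which the arm holds its last target.

### The job

Take the yellow-handled deburring tool out of its stand, set its spring-loaded cutter lightly on the edge of the raw brass collar at the red mark, and run it once clockwise (seen from above) all the way round the edge and back to the mark, keeping the spring partly pressed the whole way but never fully pressed in. Do not work on the black-trimmed collar, which is finished. Then put the tool back upright in the stand it came from, seated on its guard disc, and let go.

Things in the scene. Friction and masses are not known exactly. Their poses are not given: they have to be found in the camera images.
- tool_grip (a point): Centre of the tool's upright yellow handle (grasp here): cylinder 30 mm dia., 62 mm long, z up along it. Below this point on the same axis: black guard disc (68 mm dia., underside 35 mm down), steel barrel (30 dia. x 32), round cutter (lower face 95 mm down, relaxed). 0.3 kg, hangs in its stand by the disc. A like screwdriver with BLUE handle in an equal stand is a bystander.
- cutter_tip (a point): Centre of the cutter's lower face: round steel disc 24 mm in diameter, 10 mm high, on the tool's axis; z up along the tool. It slides up into the barrel against a spring when pressed.
- cutter (a joint): How far the cutter's spring is pressed in, in m: 0 relaxed, 0.016 fully pressed in. Takes 2 N to begin to move, and 0.2 N more for each mm (about 3.5 N at 8 mm).
- raw_rim (a point): Centre of the raw collar's opening, level with its upper edge, 60 mm above the bench. Bare brass ring, 68 mm outer, 52 mm inner diameter (edge radius about 30 mm), 15 mm tall, on an aluminium housing 130 x 110 x 45 mm fixed to the bench; opening 50 mm deep. z up; the red mark (20 x 12 mm bar beside the collar) lies on the -x side; clockwise from above runs -x, +y, +x, -y, -x.
- trimmed_rim (a point): The same point of the other, finished collar, on an equal housing: same sizes, but the collar is black and there is no red mark. A bystander.
- stand_top (a point): Centre of the ring of the deburring tool's stand, level with the ring's upper face, 80 mm above the bench. Grey ring, 48 mm inner and 76 mm outer diameter, 8 mm thick, on four posts on a dark base, fixed. With the tool seated, the guard disc lies on the ring and the handle's centre is 35 mm above this point.
Not all that is in view belongs to the job. Leave any brown or turquoise look-alike of the part that bears tool_grip alone.

How it is judged:
By the outcome, as a careful person would: the job done as asked, in the order asked, and still so for the second after the job is handed in, with the robot touching nothing.
It also fails if it takes over 64 s, if anything falls off the work surface, if the arm or the gripper's body presses on something with over 40 N, if the wrist force passes 120 N, or if a joint passes its speed limit or range.

## Working session

There is one attempt and no reset: what is moved stays moved. The work goes in short steps, Python scripts to look and compute and a tool call to move; the robot and the scene stay as the last step left them, time stands still between calls to the robot, and variables do not carry over. Pictures are saved under pics/ and viewed, and the job is handed in when it is done.

Besides the shell and the picture viewer there is one more tool, called in YAML: its name, and indented under it one key for each argument. servo_tool: Moves the arm, as the interface text tells. Its arguments: {"type":"object","properties":{"plan":{"type":"array"},"claw":{"type":"number"},"grip_force":{"type":"number"}},"required":["plan"]}

```bash
mkdir -p pics; ls; cat > h.py <<'E'
import numpy as np, cv2
from scipy.spatial.transform import Rotation as R
from workcell import bot, viewer
def st():
    s=bot.read_state(); return s
def grab(n,f):
    s=bot.read_state(); c=viewer.read_camera(n)
    cv2.imwrite('pics/'+f,c['color'][:,:,::-1])
    if n=='wrist':
        T=np.eye(4);T[:3,:3]=R.from_rotvec(s['tcp_rot']).as_matrix();T[:3,3]=s['tool_pos'];T=T@np.array(c['T_tool_cam'])
        Rm,e=T[:3,:3],T[:3,3]
    else: Rm,e=np.array(c['rotation']),np.array(c['eye'])
    np.savez('pics/'+f+'.npz',R=Rm,e=e,K=[c['fx'],c['fy'],c['cx'],c['cy']])
    return c
def ray(f,u,v):
    d=np.load('pics/'+f+'.npz');k=d['K']
    r=d['R']@np.array([(u-k[2])/k[0],(v-k[3])/k[1],1]);return d['e'],r/np.linalg.norm(r)
def atz(f,u,v,z):
    e,r=ray(f,u,v);return e+r*(z-e[2])/r[2]
def tri(obs):
    A=0;b=0
    for o in obs:
        e,r=ray(*o);P=np.eye(3)-np.outer(r,r);A=A+P;b=b+P@e
    x=np.linalg.solve(A,b)
    res=[np.linalg.norm((np.eye(3)-np.outer(ray(*o)[1],ray(*o)[1]))@(x-ray(*o)[0])) for o in obs]
    return x,res
def proj(f,p):
    d=np.load('pics/'+f+'.npz');k=d['K'];q=d['R'].T@(np.array(p)-d['e']);return np.array([k[0]*q[0]/q[2]+k[2],k[1]*q[1]/q[2]+k[3]])
def crop(f,u,v,w,h,s,out):
    i=cv2.imread('pics/'+f);u0=max(0,u-w//2);v0=max(0,v-h//2);c=i[v0:v0+h,u0:u0+w]
    cv2.imwrite('pics/'+out,cv2.resize(c,None,fx=s,fy=s,interpolation=cv2.INTER_CUBIC));print(out,'origin',u0,v0,'scale',s)
E
python3 - <<'E'
from h import *
for n in ['scene','top','wrist']: grab(n,n+'0.png')
s=st();print(s)
for n in ['scene','top','wrist']:
    d=np.load(f'pics/{n}0.png.npz');print(n,d['e'],d['R'].round(3).tolist(),d['K'])
E
```

```text
pics
{'time': 0.15, 'q': array([ 1.22009722e+00,  2.64597676e-01,  1.60507944e+00,  3.24715642e-06,
        1.27373509e+00, -3.68969563e-02]), 'joint_vel': array([ 4.01588706e-04, -5.09249983e-04, -4.02751205e-03,  3.50386136e-05,
       -1.42687940e-03,  4.41727122e-04]), 'joint_torque': array([ 8.76905269e-04, -5.15908813e+01, -3.67959273e+01,  1.02784029e-04,
        8.03566771e-03,  2.52899559e-05]), 'tool_pos': array([0.20813134, 0.64142425, 0.19432593]), 'tcp_rot': array([-4.90845354e-01, -3.10265154e+00,  2.80340025e-03]), 'wrist_force': array([ 0.74855585,  0.2692367 , -0.31522462]), 'torque': array([-0.00470516,  0.02534984,  0.03998825]), 'width': 1.003199552562055}
scene [1.08117562 0.03836439 0.67971745] [-1.789, -1.646, 0.733] [361.32768068 361.32768068 316.50794891 197.34221622]
top [0.41794794 0.10176872 1.45282738] [-2.233, 2.185, -0.055] [491.36484764 491.36484764 326.73560382 199.05896662]
wrist [0.14461298 0.6623375  0.37244757] [[0.308, 0.918, 0.25], [0.951, -0.297, -0.083], [-0.002, 0.264, -0.965]] [319.34160245 319.34160245 322.6622198  199.65963896]
```

```bash
sed -i "s/else: Rm,e=np.array(c\['rotation'\])/else: Rm,e=R.from_rotvec(c['rotation']).as_matrix()/" h.py
python3 - <<'E'
from h import *
for n in ['scene','top']:
    grab(n,n+'0.png');d=np.load(f'pics/{n}0.png.npz');print(d['R'].round(3))
E
```

```text
[[ 0.082  0.669 -0.738]
 [ 0.997 -0.058  0.058]
 [-0.004 -0.741 -0.672]]
[[ 0.022 -0.999  0.037]
 [-1.    -0.022 -0.012]
 [ 0.013 -0.037 -0.999]]
```

View pics/scene0.png

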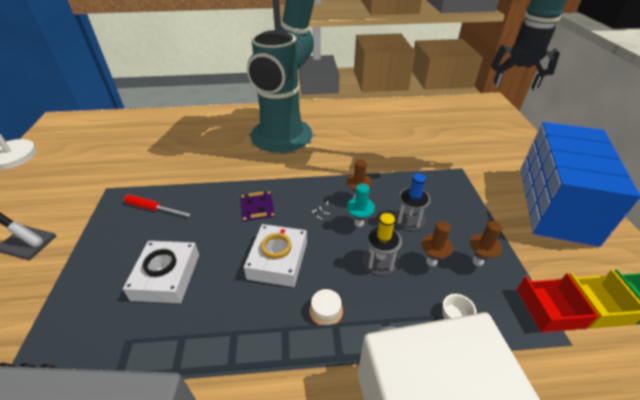

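View pics/top0.png

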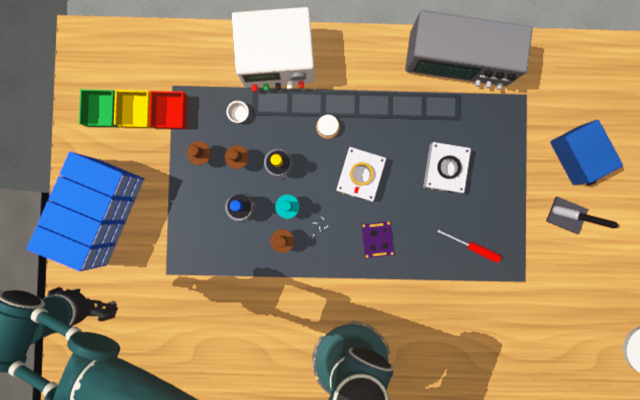

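View pics/wrist0.png

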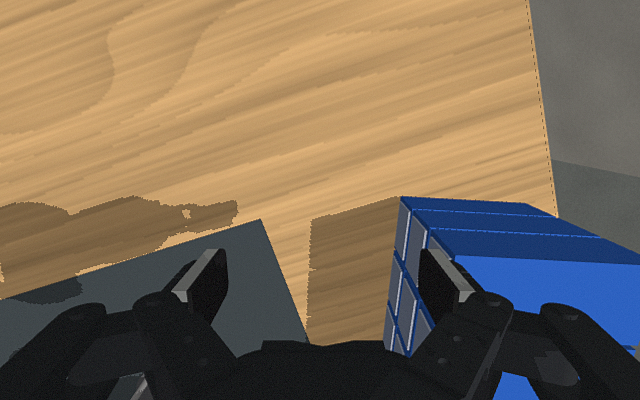

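```bash
python3 - <<'E'
from h import *
crop('scene0.png',390,240,100,100,6,'c1.png')
crop('top0.png',276,165,90,70,7,'c2.png')
crop('scene0.png',277,250,80,70,8,'c3.png')
crop('top0.png',360,175,80,70,8,'c4.png')
E
```

```text
c1.png origin 340 190 scale 6
c2.png origin 231 130 scale 7
c3.png origin 237 215 scale 8
c4.png origin 320 140 scale 8
```

View pics/c1.png

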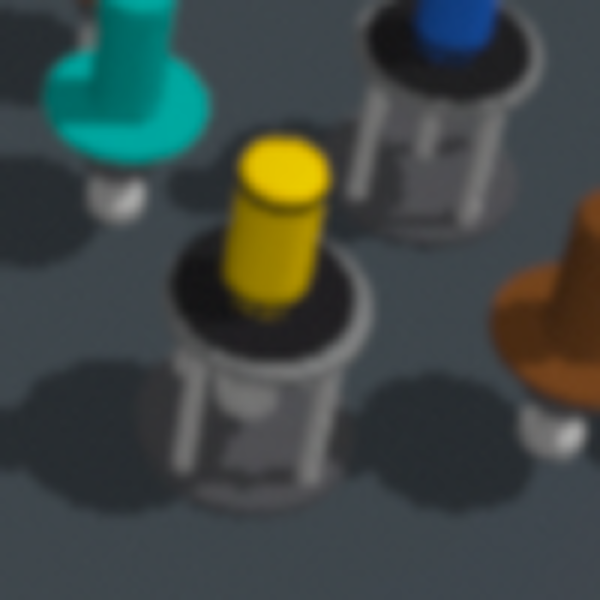

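View pics/c2.png

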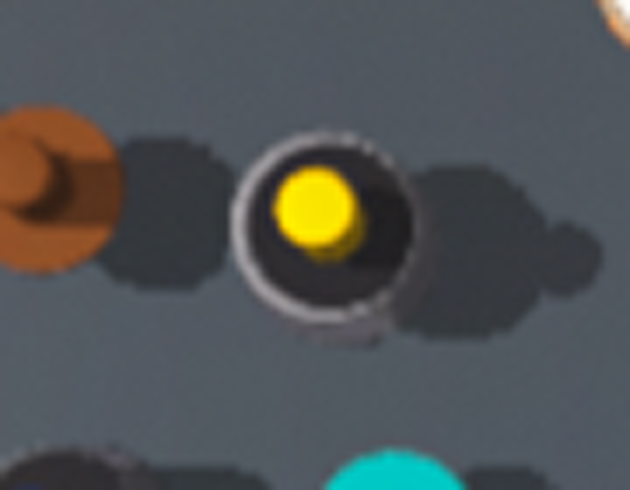

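View pics/c3.png

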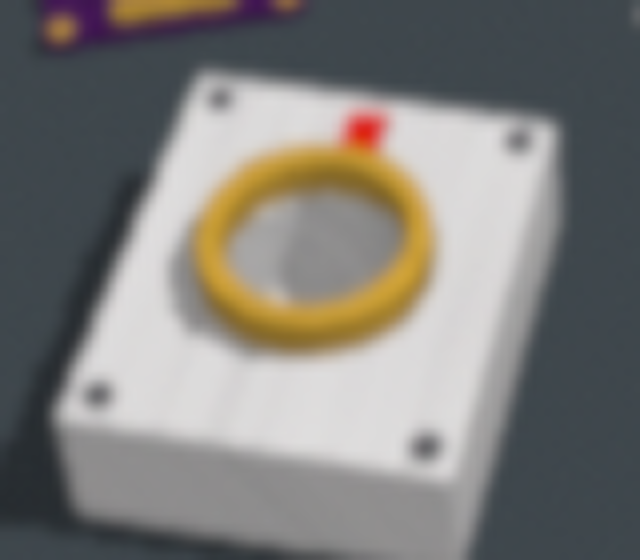

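View pics/c4.png

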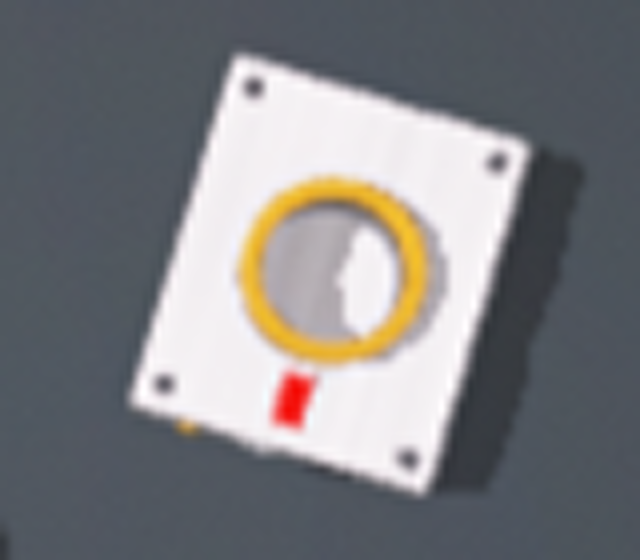

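```bash
python3 - <<'E'
from h import *
c=lambda o,s,x,y:(o[0]+(x+.5)/s-.5,o[1]+(y+.5)/s-.5)
ys=c((340,190),6,284,170);yt=c((231,130),7,314,206)
print('handle top',tri([('scene0.png',*ys),('top0.png',*yt)]))
rt=c((320,140),8,334,270);rs=c((237,215),8,315,241)
print('rim',tri([('top0.png',*rt),('scene0.png',*rs)]),atz('top0.png',*rt,.06),atz('scene0.png',*rs,.06))
m=c((320,140),8,294,400);M=atz('top0.png',*m,.046);print('mark',M)
st=c((231,130),7,327,227);print('ring',atz('top0.png',*st,.08))
for u,v in [(285,207),(240,207),(237,155),(198,152),(327,125),(281,240)]: print(u,v,atz('top0.png',u,v,.1))
for a,b in [(254,86),(497,162),(164,384),(408,458)]: print(atz('top0.png',*c((320,140),8,a,b),.045))
E
```

```text
handle top (array([0.57021319, 0.22454586, 0.14611551]), [np.float64(0.0003798458727347501), np.float64(0.0003798458727346324)])
rim (array([ 0.5455179 , -0.01192953,  0.05602976]), [np.float64(0.00035549106999588717), np.float64(0.0003554910699958713)]) [ 0.54515734 -0.01196202  0.06      ] [ 0.54895299 -0.01125502  0.06      ]
mark [4.99363464e-01 3.61177447e-04 4.60000000e-02]
ring [0.56970574 0.22574061 0.08      ]
285 207 [0.44381702 0.19959444 0.1       ]
240 207 [0.44110647 0.32307046 0.1       ]
237 155 [0.58429307 0.33536376 0.1       ]
198 152 [0.59008872 0.44279485 0.1       ]
327 125 [0.67351813 0.08900632 0.1       ]
281 240 [0.3530589  0.20830895 0.1       ]
[0.61226451 0.01689906 0.045     ]
[ 0.5868437  -0.07116634  0.045     ]
[0.50412364 0.04708048 0.045     ]
[ 0.47949804 -0.04105545  0.045     ]
```

```bash
cat >> h.py <<'E'
def rows(P,s=None,rot=None):
    """world targets -> tool-frame cm shifts; rot: final vertical-fix rotvec deg"""
    s=s or bot.read_state();M=R.from_rotvec(s['tcp_rot'])
    return np.round(M.inv().apply(np.array(P)-s['tool_pos'])*100,2)
E
python3 - <<'E'
from h import *
s=st();M=R.from_rotvec(s['tcp_rot']).as_matrix();print(s['time'],M.round(4))
p=s['tool_pos']
g=np.array([.570,.2245])
print(rows([[*g,.21]]), 'z10',rows([[*(p[:2]),.25]]))
E
```

```text
0.25 [[-9.512e-01  3.087e-01 -4.000e-04]
 [ 3.087e-01  9.512e-01 -1.100e-03]
 [ 0.000e+00 -1.100e-03 -1.000e+00]]
[[-47.29 -28.51  -1.5 ]] z10 [[ 0.   -0.01 -5.53]]
```

servo_tool:
  plan:
    - [[-1,-0.6,-1.5,0,0,0],[-3.5,-2.1,-1.5,0,0,0],[-6.5,-3.9,-1.5,0,0,0],[-9.5,-5.7,-1.5,0,0,0],[-12.5,-7.5,-1.5,0,0,0],[-15.5,-9.3,-1.5,0,0,0],[-18.5,-11.2,-1.5,0,0,0],[-21.5,-13,-1.5,0,0,0],[-24.5,-14.8,-1.5,0,0,0],[-27.5,-16.6,-1.5,0,0,0],[-30.5,-18.4,-1.5,0,0,0],[-33.5,-20.2,-1.5,0,0,0],[-36.5,-22,-1.5,0,0,0],[-39.5,-23.8,-1.5,0,0,0],[-42.5,-25.6,-1.5,0,0,0],[-45,-27.1,-1.5,0,0,0],[-46.6,-28.1,-1.5,0,0,0],[-47.3,-28.5,-1.5,0,0,0],[-47.3,-28.5,-1.5,0,0,0],[-47.3,-28.5,-1.5,0,0,0]]
  claw: 8.5
  grip_force: 60

```text
time: 1.92
tool_pos: [0.57, 0.2246, 0.2106]
tcp_rot: [-0.492, -3.102, 0.001]
wrist_force: [0.4, 0.6, -0.3]
width: 0.999
```

```bash
python3 - <<'E'
from h import *
grab('wrist','w1.png');s=st();print(s['time'],s['tool_pos'],s['tcp_rot'],s['wrist_force'],s['joint_vel'])
print(R.from_rotvec(s['tcp_rot']).as_matrix().round(4))
print(proj('w1.png',[.570,.2245,.146]),proj('w1.png',[.5697,.2257,.08]))
E
```

```text
1.9667 [0.56954328 0.22515873 0.21041444] [-4.90582278e-01 -3.10246945e+00  8.20933216e-04] [-0.29995133  0.94700576 -0.26970746] [ 0.01851118 -0.00094152  0.00615357 -0.00233566 -0.00356248  0.00033203]
[[-9.512e-01  3.085e-01 -7.000e-04]
 [ 3.085e-01  9.512e-01 -4.000e-04]
 [ 5.000e-04 -6.000e-04 -1.000e+00]]
[322.61442468 200.31001088] [323.72927098 181.93305955]
```

View pics/w1.png

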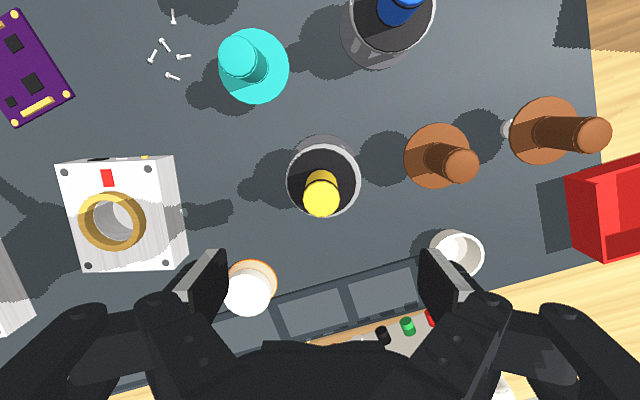

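```bash
python3 - <<'E'
from h import *
crop('w1.png',322,185,100,90,7,'c5.png')
crop('w1.png',112,215,140,120,5,'c6.png')
E
```

```text
c5.png origin 272 140 scale 7
c6.png origin 42 155 scale 5
```

View pics/c5.png

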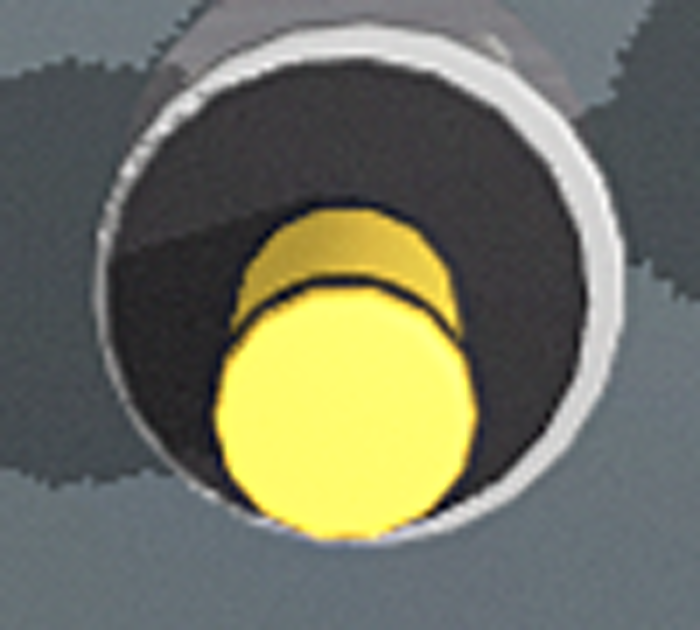

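View pics/c6.png

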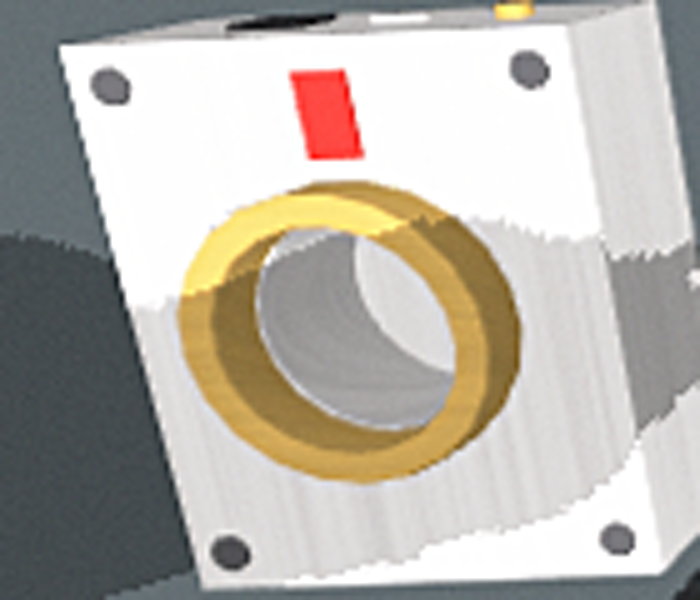

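```bash
python3 - <<'E'
from h import *
c=lambda o,s,x,y:(o[0]+(x+.5)/s-.5,o[1]+(y+.5)/s-.5)
yw=c((272,140),7,346,412);ys=c((340,190),6,284,170);yt=c((231,130),7,314,206)
print('handle',tri([('scene0.png',*ys),('top0.png',*yt),('w1.png',*yw)]), atz('w1.png',*yw,.146), atz('top0.png',*yt,.146))
rw=c((272,140),7,361,284)
print('ring',atz('w1.png',*rw,.08))
r=c((42,155),5,334,332)
print('rim',atz('w1.png',*r,.06))
S=[atz('w1.png',*c((42,155),5,a,b),.045) for a,b in [(110,87),(530,69),(231,552),(618,539)]]
print(np.mean(S,0),S)
e,_=ray('w1.png',1,1);s=st();print(e-s['tool_pos'])
E
```

```text
handle (array([0.56938316, 0.22437015, 0.14528088]), [np.float64(7.948196522670438e-05), np.float64(0.0011830328161692967), np.float64(0.0012325088302192573)]) [0.56814571 0.22376552 0.146     ] [0.57031865 0.22492804 0.146     ]
ring [0.56780631 0.2257054  0.08      ]
rim [ 0.54274173 -0.01175418  0.06      ]
[ 0.54489591 -0.01358875  0.045     ] [array([ 0.47869277, -0.04305811,  0.045     ]), array([0.50341256, 0.04591147, 0.045     ]), array([ 0.58613941, -0.07289352,  0.045     ]), array([0.61133892, 0.01568515, 0.045     ])]
[-0.0630751   0.02018438  0.17846033]
```

```bash
python3 - <<'E'
from h import *
s=st();print(s['tool_pos'],rows([[.5692,.2243,.094]]))
E
```

```text
[0.56954328 0.22515873 0.21041444] [[ 0.   -0.09 11.64]]
```

servo_tool:
  plan:
    - [[0,-0.1,0.5,0,0,0],[0,-0.1,2,0,0,0],[0,-0.1,3.5,0,0,0],[0,-0.1,5,0,0,0],[0,-0.1,6.5,0,0,0],[0,-0.1,8,0,0,0],[0,-0.1,9.3,0,0,0],[0,-0.1,10.4,0,0,0],[0,-0.1,11.2,0,0,0],[0,-0.1,11.6,0,0,0],[0,-0.1,11.6,0,0,0],[0,-0.1,11.6,0,0,0]]

```text
time: 2.97
tool_pos: [0.5694, 0.2243, 0.0947]
tcp_rot: [-0.49, -3.103, 0.001]
wrist_force: [0.0, -0.9, -0.9]
width: 0.993
```

```bash
python3 - <<'E'
from h import *
grab('wrist','w2.png');s=st();print(s['time'],s['tool_pos'],s['wrist_force'],s['torque'])
E
```

```text
3.0167 [0.56984594 0.2243984  0.09523335] [ 0.70956198  1.38578466 -0.51578405] [0.000118   0.01177987 0.01918792]
```

View pics/w2.png

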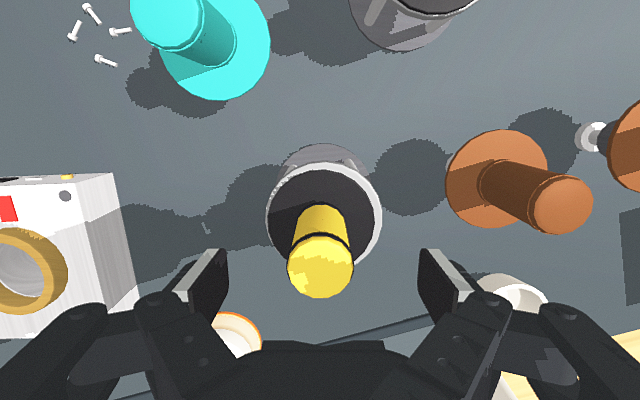

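```bash
python3 - <<'E'
from h import *
for z in (.084,.095,.115,.128,.146): print(z,proj('w2.png',[.5698,.2244,z]))
M=R.from_rotvec(st()['tcp_rot']).as_matrix()
for dz in (0,.013,.019,.032):
  for y in (-.042,.042):
    print(dz,y,proj('w2.png',st()['tool_pos']+M@[0,y,-dz]))
E
```

```text
0.084 [322.94165349 223.53921466]
0.095 [322.94776878 229.76673571]
0.115 [322.96084214 243.0800347 ]
0.128 [322.97105666 253.48202362]
0.146 [322.98821654 270.95683609]
0 -0.042 [252.07962226 229.90164049]
0 0.042 [393.87527398 230.05143095]
0.013 -0.042 [247.05033091 238.22965667]
0.013 0.042 [398.91435789 238.39216185]
0.019 -0.042 [244.48009817 242.48571151]
0.019 0.042 [401.48965948 242.65482109]
0.032 -0.042 [238.26650462 252.77481667]
0.032 0.042 [407.71568691 252.96019014]
```

servo_tool:
  plan:
    - [[0,0,0,0,0,0],[0,0,0,0,0,0],[0,0,0,0,0,0],[0,0,0,0,0,0],[0,0,0,0,0,0],[0,0,0,0,0,0],[0,0,0,0,0,0],[0,0,0,0,0,0],[0,0,0,0,0,0],[0,0,0,0,0,0]]
  claw: 0
  grip_force: 60

```text
time: 3.85
tool_pos: [0.57, 0.2241, 0.0958]
tcp_rot: [0.49, 3.102, -0.0]
wrist_force: [-1.2, -1.9, 5.4]
width: 0.318
```

```bash
python3 - <<'E'
from h import *
grab('wrist','w3.png');grab('top','top3.png');s=st();print(s['time'],s['tool_pos'],s['wrist_force'],s['torque'],s['width']*85.4)
crop('top3.png',276,165,90,70,7,'c7.png')
E
```

```text
3.95 [0.57004847 0.22406735 0.09582655] [-2.22166857 -2.64299796  6.52740545] [-0.46694699  0.25248442  0.03211038] 27.582129616780968
c7.png origin 231 130 scale 7
```

View pics/w3.png

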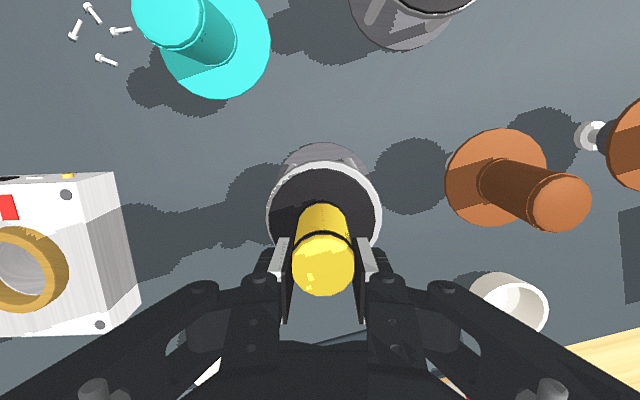

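servo_tool:
  plan:
    - [[0,0,-0.4,0,0,0],[0,0,-1,0,0,0],[0,0,-1.8,0,0,0],[0,0,-2.6,0,0,0],[0,0,-3.4,0,0,0],[0,0,-4.2,0,0,0],[0,0,-5,0,0,0],[0,0,-5.8,0,0,0],[0,0,-6.6,0,0,0],[0,0,-7.4,0,0,0],[0,0,-7.9,0,0,0],[0,0,-8,0,0,0],[0,0,-8,0,0,0],[0,0,-8,0,0,0]]

```text
time: 5.12
tool_pos: [0.5697, 0.224, 0.1755]
tcp_rot: [0.491, 3.102, -0.001]
wrist_force: [-0.2, -0.2, -3.0]
width: 0.324
```

```bash
python3 - <<'E'
from h import *
for n in ('wrist','scene','top'): grab(n,n+'4.png')
s=st();print(s['time'],s['tool_pos'],s['tcp_rot'],s['wrist_force'],s['torque'],s['width']*85.4)
crop('scene4.png',390,220,120,100,6,'c8.png')
crop('top4.png',276,165,90,70,7,'c9.png')
E
```

```text
5.2667 [0.56942948 0.22394609 0.17499369] [-4.90527407e-01 -3.10288527e+00  1.44551813e-03] [-0.53274095 -0.1404619  -3.16497134] [-0.01574515 -0.04633813 -0.00309558] 27.642602265266316
c8.png origin 330 170 scale 6
c9.png origin 231 130 scale 7
```

View pics/wrist4.png

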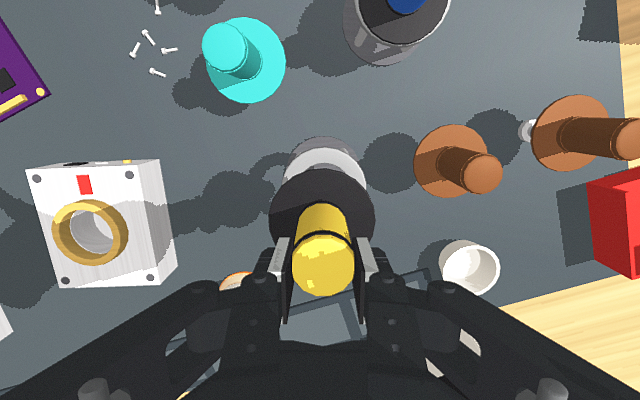

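View pics/c8.png

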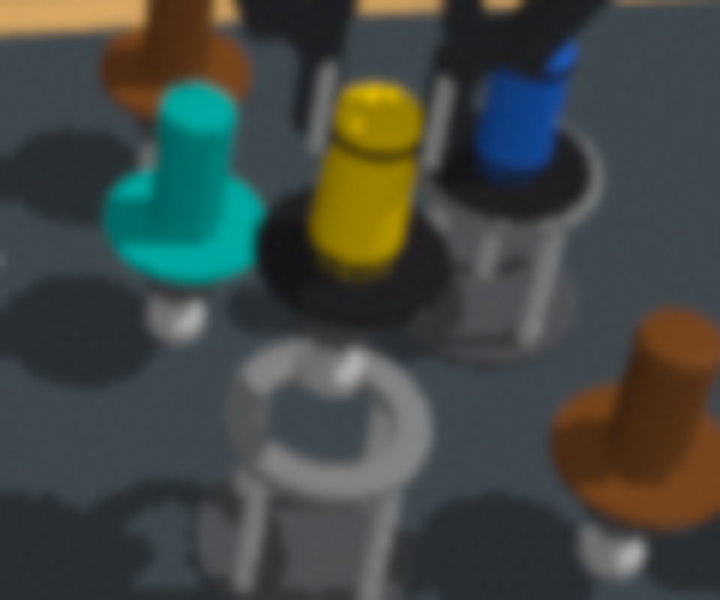

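View pics/c9.png

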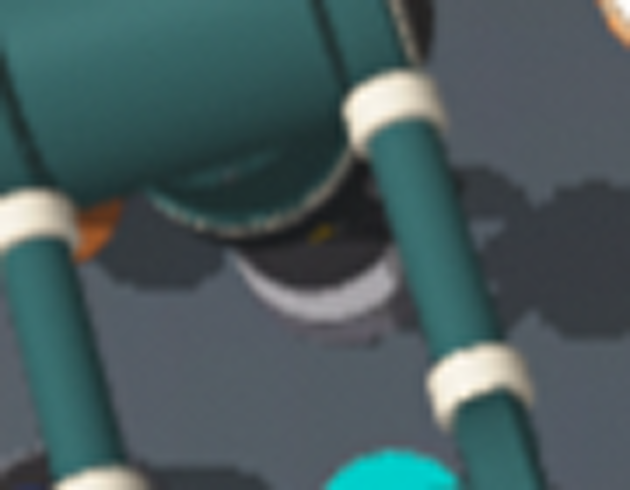

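```bash
python3 - <<'E'
from h import *
s=st();print(s['tool_pos'],rows([[.5163,-.0046,.165]]))
E
```

```text
[0.56942948 0.22394609 0.17499369] [[ -2.   -23.38   1.02]]
```

servo_tool:
  plan:
    - [[-0.1,-0.8,0.1,0,0,0],[-0.2,-2.2,0.2,0,0,0],[-0.4,-4.2,0.3,0,0,0],[-0.5,-6.2,0.4,0,0,0],[-0.7,-8.2,0.5,0,0,0],[-0.9,-10.2,0.6,0,0,0],[-1,-12.2,0.7,0,0,0],[-1.2,-14.2,0.8,0,0,0],[-1.4,-16.2,0.9,0,0,0],[-1.6,-18.2,1,0,0,0],[-1.7,-20.2,1,0,0,0],[-1.9,-21.8,1,0,0,0],[-2,-22.8,1,0,0,0],[-2,-23.3,1,0,0,0],[-2,-23.4,1,0,0,0],[-2,-23.4,1,0,0,0],[-2,-23.4,1,0,0,0],[-2,-23.4,1,0,0,0]]

```text
time: 6.77
tool_pos: [0.5164, -0.0041, 0.1652]
tcp_rot: [-0.489, -3.103, 0.001]
wrist_force: [-0.7, 0.3, -3.0]
width: 0.323
```

```bash
python3 - <<'E'
from h import *
for n in ('wrist','scene'): grab(n,n+'5.png')
s=st();print(s['time'],s['tool_pos'],s['tcp_rot'],s['wrist_force'],s['torque'],s['width']*85.4)
crop('scene5.png',277,225,100,100,6,'c10.png')
E
```

```text
6.8667 [ 0.51643562 -0.00414596  0.16519305] [-4.88958160e-01 -3.10313935e+00  1.14427278e-03] [-1.13694499 -0.69357071 -3.22728697] [ 0.00016569 -0.02644148  0.00804564] 27.610348371269726
c10.png origin 227 175 scale 6
```

View pics/wrist5.png

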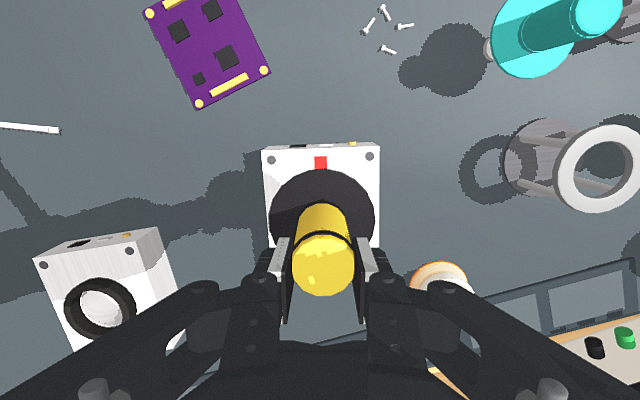

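View pics/c10.png

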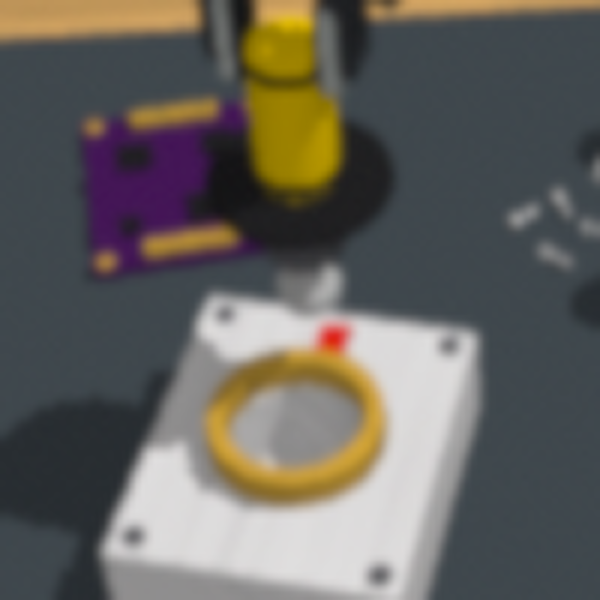

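```bash
python3 - <<'E'
from h import *
c=lambda o,s,x,y:(o[0]+(x+.5)/s-.5,o[1]+(y+.5)/s-.5)
i=lambda p:((p-np.array([227,175])+.5)*6-.5).round(1)
p=np.array([.5164,-.0041,.1652])
for n,z in (('tip',-.0758),('tiptop',-.0658),('grip',.0192),('top',.0502),('disc',-.0158)): print(n,i(proj('scene5.png',p+[0,0,z])))
for n,q in (('rim',[.5452,-.0126,.06]),('edge',[.5163,-.0046,.06])): print(n,i(proj('scene5.png',q)))
# outline of cutter bottom predicted
for dx,dy in ((.012,0),(-.012,0),(0,.012),(0,-.012)): print(i(proj('scene5.png',p+[dx,dy,-.0758])))
E
```

```text
tip [309.2 301.4]
tiptop [307.2 282.9]
grip [288.5 111.4]
top [280.9  42.2]
disc [296.5 185.1]
rim [292.5 413.2]
edge [313.7 354.2]
[309.3 325. ]
[309.1 278.4]
[341.3 299.5]
[277.  303.4]
```

```bash
python3 - <<'E'
from h import *
crop('scene5.png',277,230,50,44,14,'c11.png')
i=cv2.imread('pics/c11.png')
p=np.array([.5164,-.0041,.1652]);T=lambda q:((proj('scene5.png',q)-np.array([252,208])+.5)*14-.5)
def circ(c,r,col):
    pts=np.array([T(np.array(c)+[r*np.cos(a),r*np.sin(a),0]) for a in np.linspace(0,6.28,60)]).astype(int)
    cv2.polylines(i,[pts],True,col,1)
circ(p+[0,0,-.0758],.012,(0,255,0));circ(p+[0,0,-.0658],.012,(0,128,0));circ(p+[0,0,-.0158],.034,(255,255,0))
for r in(.026,.034):circ([.5452,-.0126,.06],r,(255,0,255))
cv2.imwrite('pics/c11.png',i)
E
```

```text
c11.png origin 252 208 scale 14
```

View pics/c11.png

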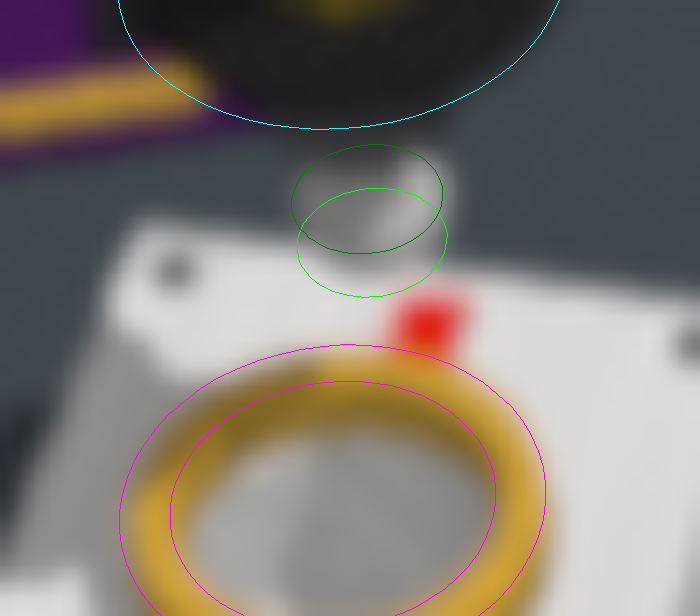

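servo_tool:
  plan:
    - [[0,0,0.4,0,0,0],[0,0,0.9,0,0,0],[0,0,1.4,0,0,0],[0,0,1.9,0,0,0],[0,0,2.3,0,0,0],[0,0,2.5,0,0,0],[0,0,2.6,0,0,0],[0,0,2.6,0,0,0],[0,0,2.6,0,0,0]]

```text
time: 7.62
tool_pos: [0.5166, -0.0042, 0.1393]
tcp_rot: [0.489, 3.103, -0.001]
wrist_force: [-0.2, -0.3, -2.4]
width: 0.322
```

```bash
python3 - <<'E'
from h import *
grab('scene','scene6.png')
s=st();print(s['time'],s['tool_pos'],s['tcp_rot'],s['wrist_force'],s['torque'],rows([[.5163,-.0046,.1358]]))
crop('scene6.png',277,240,50,44,14,'c12.png')
E
```

```text
7.6667 [ 0.51669683 -0.00422289  0.13946519] [ 4.89062575e-01  3.10291541e+00 -1.06448681e-03] [-0.17910193 -0.85485286 -1.65498939] [ 0.03634024  0.03114845 -0.01621413] [[ 0.03 -0.05  0.37]]
c12.png origin 252 218 scale 14
```

View pics/c12.png

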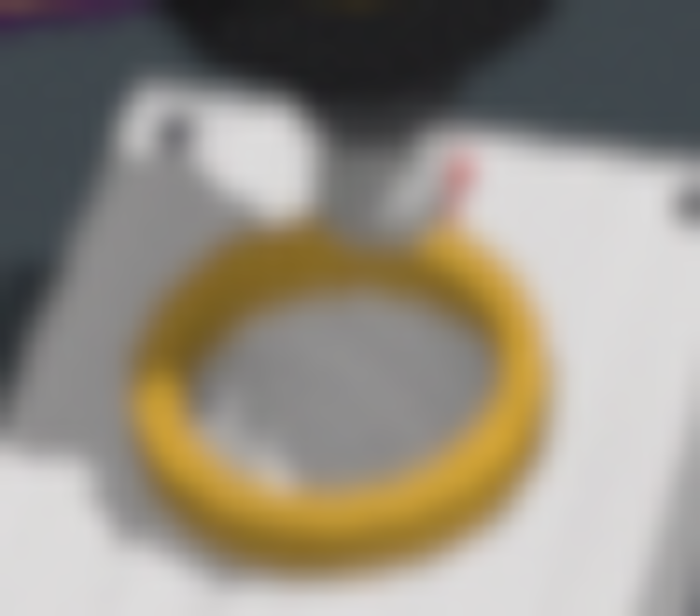

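```bash
python3 - <<'E'
from h import *
i=cv2.imread('pics/c12.png')
p=np.array([.5167,-.0042,.1395]);T=lambda q:((proj('scene6.png',q)-np.array([252,218])+.5)*14-.5)
def circ(c,r,col):
    pts=np.array([T(np.array(c)+[r*np.cos(a),r*np.sin(a),0]) for a in np.linspace(0,6.28,60)]).astype(int)
    cv2.polylines(i,[pts],True,col,1)
circ(p+[0,0,-.0758],.012,(0,255,0));circ(p+[0,0,-.0658],.012,(0,128,0));circ(p+[0,0,-.0158],.034,(255,255,0))
for r in(.026,.034):circ([.5452,-.0126,.06],r,(255,0,255))
cv2.imwrite('pics/c13.png',i)
E
```

```text
(no output)
```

View pics/c13.png

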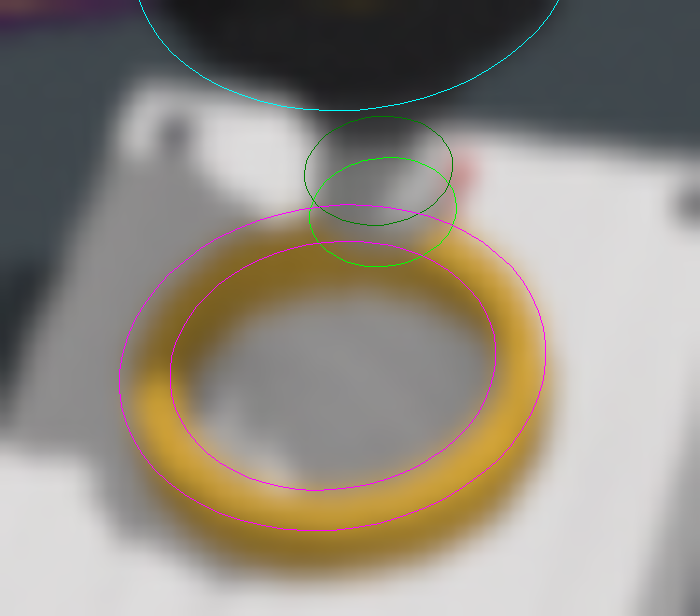

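servo_tool:
  plan:
    - [[0,-0.05,0.05,0,0,0],[0,-0.05,0.1,0,0,0],[0,-0.05,0.15,0,0,0],[0,-0.05,0.2,0,0,0],[0,-0.05,0.2,0,0,0]]

```text
time: 8.08
tool_pos: [0.5165, -0.0047, 0.1374]
tcp_rot: [0.489, 3.103, -0.001]
wrist_force: [0.9, 0.5, -2.4]
width: 0.323
```

```bash
python3 - <<'E'
from h import *
s=st();print(s['time'],s['tool_pos'],s['wrist_force'],s['torque'])
for d in 'pics/scene5.png','pics/scene0.png':pass
c=lambda o,s,x,y:(o[0]+(x+.5)/s-.5,o[1]+(y+.5)/s-.5)
print(atz('scene0.png',*c((340,190),6,284,170),.146))
E
```

```text
8.0833 [ 0.51645475 -0.0046967   0.13737792] [ 0.92866229  0.45929218 -2.44077313] [-0.02510038 -0.00446207  0.0393202 ]
[0.57005861 0.22420342 0.146     ]
```

servo_tool:
  plan:
    - [[0,0,0.05,0,0,0],[0,0,0.1,0,0,0],[0,0,0.1,0,0,0],[0,0,0.1,0,0,0]]

```text
time: 8.42
tool_pos: [0.5164, -0.0047, 0.1363]
tcp_rot: [0.489, 3.103, -0.001]
wrist_force: [0.7, 0.2, -2.8]
width: 0.324
```

servo_tool:
  plan:
    - [[0,0,0.05,0,0,0],[0,0,0.1,0,0,0],[0,0,0.1,0,0,0],[0,0,0.1,0,0,0]]

```text
time: 8.75
tool_pos: [0.5166, -0.0047, 0.1356]
tcp_rot: [0.489, 3.103, -0.001]
wrist_force: [-0.8, -0.3, -1.1]
width: 0.321
```

servo_tool:
  plan:
    - [[0,0,0.05,0,0,0],[0,0,0.1,0,0,0],[0,0,0.1,0,0,0],[0,0,0.1,0,0,0]]

```text
time: 9.08
tool_pos: [0.5168, -0.0048, 0.1348]
tcp_rot: [0.489, 3.102, -0.001]
wrist_force: [-0.7, -0.6, 0.8]
width: 0.321
```

servo_tool:
  plan:
    - [[0,0,0.05,0,0,0],[0,0,0.1,0,0,0],[0,0,0.1,0,0,0],[0,0,0.1,0,0,0]]

```text
time: 9.42
tool_pos: [0.5168, -0.0048, 0.1337]
tcp_rot: [0.489, 3.102, -0.001]
wrist_force: [-0.4, -1.3, 0.6]
width: 0.322
```

servo_tool:
  plan:
    - [[0,0,0.1,0,0,0],[0,0,0.2,0,0,0],[0,0,0.3,0,0,0],[0,0,0.4,0,0,0],[0,0,0.4,0,0,0]]

```text
time: 9.83
tool_pos: [0.5167, -0.0048, 0.1295]
tcp_rot: [0.489, 3.103, -0.001]
wrist_force: [-0.5, 0.2, 0.3]
width: 0.323
```

```bash
python3 - <<'E'
from h import *
grab('scene','scene7.png');grab('top','top7.png')
s=st();print(s['time'],s['tool_pos'],s['tcp_rot'],s['wrist_force'],s['torque'])
crop('scene7.png',277,240,50,44,14,'c14.png')
i=cv2.imread('pics/c14.png')
p=s['tool_pos'];T=lambda q:((proj('scene7.png',q)-np.array([252,218])+.5)*14-.5)
def circ(c,r,col):
    pts=np.array([T(np.array(c)+[r*np.cos(a),r*np.sin(a),0]) for a in np.linspace(0,6.28,60)]).astype(int)
    cv2.polylines(i,[pts],True,col,1)
circ([p[0],p[1],.06],.012,(0,255,0));circ([p[0],p[1],.07],.012,(0,128,0))
cv2.imwrite('pics/c15.png',i)
crop('top7.png',360,175,80,70,8,'c16.png')
E
```

```text
9.9333 [ 0.51679365 -0.00481098  0.12973267] [ 4.89001873e-01  3.10238852e+00 -1.19580820e-03] [-0.68570534 -0.3426203   1.93675979] [-0.16424881  0.07425056 -0.01221854]
c14.png origin 252 218 scale 14
c16.png origin 320 140 scale 8
```

View pics/c15.png

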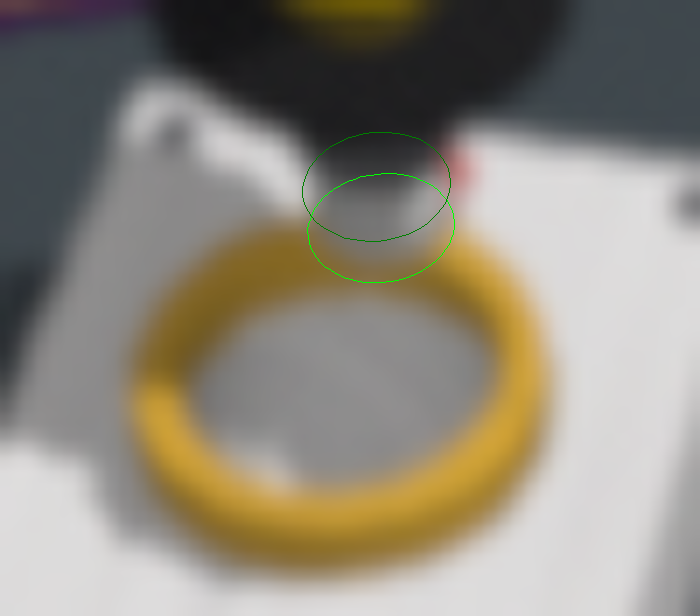

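View pics/c16.png

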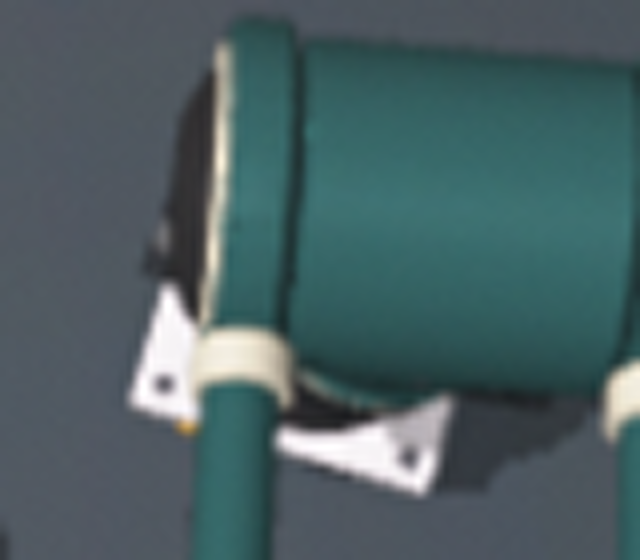

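```bash
python3 - <<'E'
from h import *
a=cv2.imread('pics/scene0.png').astype(float);b=cv2.imread('pics/scene7.png').astype(float)
sat=lambda i:(i[...,2]-i[...,0])
A=sat(a)[228:244,268:290].astype(int);B=sat(b)[228:244,268:290].astype(int)
print('cols 268..289');
for r in range(16): print(228+r,' '.join('%4d'%x for x in A[r]))
print()
for r in range(16): print(228+r,' '.join('%4d'%x for x in B[r]))
p=st()['tool_pos']
for f in ((0,0),):
  for ang in np.arange(0,360,45):
    q=[p[0]+.012*np.cos(np.radians(ang)),p[1]+.012*np.sin(np.radians(ang)),.06];print(ang,proj('scene7.png',q).round(2))
print('mark radial line:')
for r in (.018,.026,.030,.034): print(r,proj('scene0.png',[.5452-.9636*r,-.0126+.2672*r,.06]).round(2))
print('opp'); 
for r in (.026,.034): print(r,proj('scene0.png',[.5452+.9636*r,-.0126-.2672*r,.06]).round(2))
E
```

```text
cols 268..289
228    2    1    2    1    1    1    2    2    2    2    2    8   21   35   40   39   33   20    6    0    0   -2
229    2    1    1    1    1    1    1    1    2    3    5   19   52   87  100   95   77   43   14    4    1    0
230    1    1    1    2    2    2    1    3    2    4    9   35   87  143  165  155  115   56   16    3    1    2
231    1    1    1    4    4    6    6    7    8    9   20   53  114  175  201  173  111   45   12    3    1    1
232    3    4    7   11   18   25   27   30   31   33   44   77  130  179  193  160   93   33    8    3    3    2
233   10   19   27   39   54   64   74   80   83   83   90  112  143  165  171  143   85   34   11    4    2    2
234   34   54   73   89  103  112  119  124  125  125  128  134  143  149  152  137   96   54   27   12    5    3
235   80  103  121  129  132  131  129  127  124  120  121  123  127  132  136  137  121   94   61   32   13    4
236  125  136  137  132  125  118  114  110  106  102  102  104  106  111  118  127  132  127  104   68   34   13
237  139  135  126  117  110  103   96   91   88   84   83  
[... 2171 characters left out ...]
  12   15   23   35   49   67   92  123  135  108
241   50   31   17   11    7    4    2    2    2    2    2    2    2    3    7   12   21   37   66  107  136  127
242   29   13    5    3    2    1    0    1    1    1    1    2    2    1    1    3    7   16   40   89  133  135
243   13    4    1    1    1    1    1    2    1    1    1    1    1    0    1    1    2    6   22   73  128  139
0 [278.79 237.71]
45 [282.51 236.32]
90 [284.   233.46]
135 [282.42 230.83]
180 [278.74 229.95]
225 [275.08 231.29]
270 [273.53 234.12]
315 [275.05 236.79]
mark radial line:
0.018 [277.48 237.49]
0.026 [278.41 234.9 ]
0.03 [278.87 233.62]
0.034 [279.32 232.35]
opp
0.026 [272.12 252.4 ]
0.034 [271.1  255.24]
```

```bash
cat > ov.py <<'E'
from h import *
def ov(f,p,zt,u,v,w,hh,sc,out,tilt=(0,0)):
    u0=u-w//2;v0=v-hh//2;crop(f,u,v,w,hh,sc,out);i=cv2.imread('pics/'+out)
    T=lambda q:((proj(f,q)-np.array([u0,v0])+.5)*sc-.5)
    for dz,r,col in ((.031,.015,(0,0,255)),(-.031,.015,(0,0,255)),(-.035,.034,(255,255,0)),(-.031,.034,(255,128,0)),(zt,.012,(0,255,0)),(-.067,.015,(255,0,255))):
        pts=np.array([T(np.array(p)+[r*np.cos(a)+tilt[0]*dz,r*np.sin(a)+tilt[1]*dz,dz]) for a in np.linspace(0,6.28,60)]).astype(int)
        cv2.polylines(i,[pts],True,col,1)
    cv2.imwrite('pics/'+out,i)
E
python3 - <<'E'
from ov import *
s=st();p=s['tool_pos']+[0,0,.0192]
ov('scene7.png',p,-(p[2]-.06),275,215,56,60,10,'c17.png')
ov('scene0.png',[.5700,.2241,.115],-.095,388,240,56,70,8,'c18.png')
E
```

```text
c17.png origin 247 185 scale 10
c18.png origin 360 205 scale 8
```

View pics/c17.png

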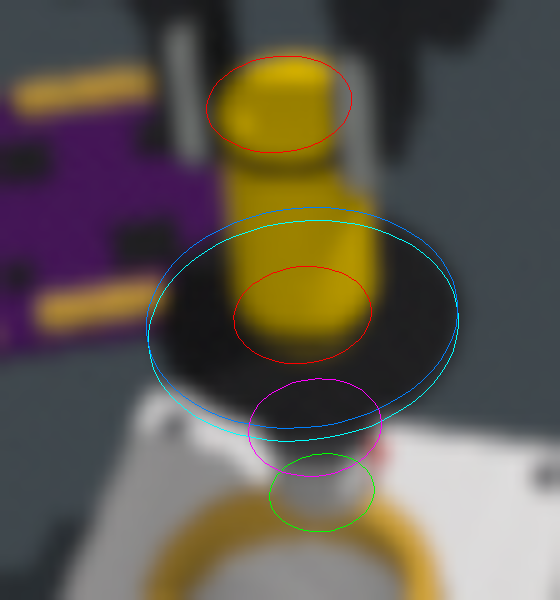

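View pics/c18.png

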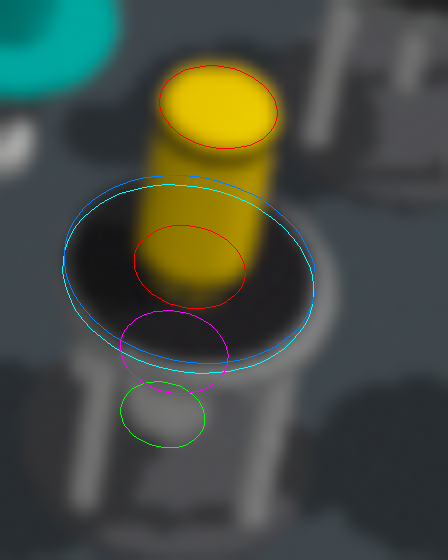

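```bash
cat > circ.py <<'E'
from h import *
import sys
def circ(a0,a1,n,hold=2,z=.1285):
    s=st();C=np.array([.5457,-.0126]);base=164.5
    P=[];
    for a in list(np.linspace(a0,a1,n+1)[1:])+[a1]*hold:
        t=np.radians(base-a);P.append([*(C+.030*np.array([np.cos(t),np.sin(t)])),z])
    r=rows(P,s);d=s['tool_pos'][:2]-C
    print(s['time'],s['tool_pos'].round(4),'F',s['wrist_force'].round(2),'r',np.hypot(*d).round(4),'ang',round((base-np.degrees(np.arctan2(d[1],d[0])))%360,1))
    M=R.from_rotvec(s['tcp_rot']).as_matrix();print('tilt',M[:,2].round(4))
    print([[round(float(x),2) for x in q]+[0,0,0] for q in r])
circ(*[float(x) for x in sys.argv[1:3]],int(sys.argv[3]))
E
python3 circ.py 0 90 18
```

```text
9.9333 [ 0.5168 -0.0048  0.1297] F [-0.69 -0.34  1.94] r 0.0299 ang 359.6
tilt [ 8.e-04 -9.e-04 -1.e+00]
[[0.01, 0.28, 0.12, 0, 0, 0], [-0.02, 0.54, 0.12, 0, 0, 0], [-0.06, 0.8, 0.12, 0, 0, 0], [-0.13, 1.05, 0.12, 0, 0, 0], [-0.22, 1.3, 0.12, 0, 0, 0], [-0.33, 1.54, 0.12, 0, 0, 0], [-0.46, 1.76, 0.12, 0, 0, 0], [-0.61, 1.98, 0.12, 0, 0, 0], [-0.78, 2.18, 0.12, 0, 0, 0], [-0.97, 2.36, 0.12, 0, 0, 0], [-1.17, 2.53, 0.12, 0, 0, 0], [-1.38, 2.68, 0.12, 0, 0, 0], [-1.61, 2.81, 0.12, 0, 0, 0], [-1.85, 2.92, 0.12, 0, 0, 0], [-2.09, 3.01, 0.12, 0, 0, 0], [-2.34, 3.08, 0.12, 0, 0, 0], [-2.6, 3.12, 0.12, 0, 0, 0], [-2.86, 3.15, 0.12, 0, 0, 0], [-2.86, 3.15, 0.12, 0, 0, 0], [-2.86, 3.15, 0.12, 0, 0, 0]]
```

servo_tool:
  plan:
    - [[0.01,0.28,0.05,0,0,0],[-0.02,0.54,0.1,0,0,0],[-0.06,0.8,0.12,0,0,0],[-0.13,1.05,0.12,0,0,0],[-0.22,1.3,0.12,0,0,0],[-0.33,1.54,0.12,0,0,0],[-0.46,1.76,0.12,0,0,0],[-0.61,1.98,0.12,0,0,0],[-0.78,2.18,0.12,0,0,0],[-0.97,2.36,0.12,0,0,0],[-1.17,2.53,0.12,0,0,0],[-1.38,2.68,0.12,0,0,0],[-1.61,2.81,0.12,0,0,0],[-1.85,2.92,0.12,0,0,0],[-2.09,3.01,0.12,0,0,0],[-2.34,3.08,0.12,0,0,0],[-2.6,3.12,0.12,0,0,0],[-2.86,3.15,0.12,0,0,0],[-2.86,3.15,0.12,0,0,0],[-2.86,3.15,0.12,0,0,0]]

```text
time: 11.6
tool_pos: [0.554, 0.0164, 0.1286]
tcp_rot: [0.489, 3.102, -0.001]
wrist_force: [-0.9, 1.1, 1.6]
width: 0.323
```

```bash
python3 circ.py 90 180 18; python3 - <<'E'
from ov import *
grab('scene','scene8.png');s=st();p=s['tool_pos']+[0,0,.0192]
ov('scene8.png',p,-(p[2]-.06),285,222,56,60,10,'c19.png')
E
```

```text
11.6 [0.554  0.0164 0.1286] F [-0.9   1.08  1.58] r 0.0302 ang 90.5
tilt [ 1.1e-03 -6.0e-04 -1.0e+00]
[[-0.24, -0.02, 0.01, 0, 0, 0], [-0.5, -0.05, 0.01, 0, 0, 0], [-0.76, -0.09, 0.01, 0, 0, 0], [-1.01, -0.16, 0.01, 0, 0, 0], [-1.25, -0.25, 0.01, 0, 0, 0], [-1.49, -0.36, 0.01, 0, 0, 0], [-1.72, -0.49, 0.01, 0, 0, 0], [-1.93, -0.64, 0.01, 0, 0, 0], [-2.13, -0.81, 0.01, 0, 0, 0], [-2.32, -1.0, 0.01, 0, 0, 0], [-2.49, -1.2, 0.01, 0, 0, 0], [-2.64, -1.41, 0.01, 0, 0, 0], [-2.77, -1.64, 0.01, 0, 0, 0], [-2.88, -1.88, 0.01, 0, 0, 0], [-2.97, -2.12, 0.01, 0, 0, 0], [-3.03, -2.37, 0.01, 0, 0, 0], [-3.08, -2.63, 0.01, 0, 0, 0], [-3.1, -2.89, 0.01, 0, 0, 0], [-3.1, -2.89, 0.01, 0, 0, 0], [-3.1, -2.89, 0.01, 0, 0, 0]]
c19.png origin 257 192 scale 10
```

View pics/c19.png

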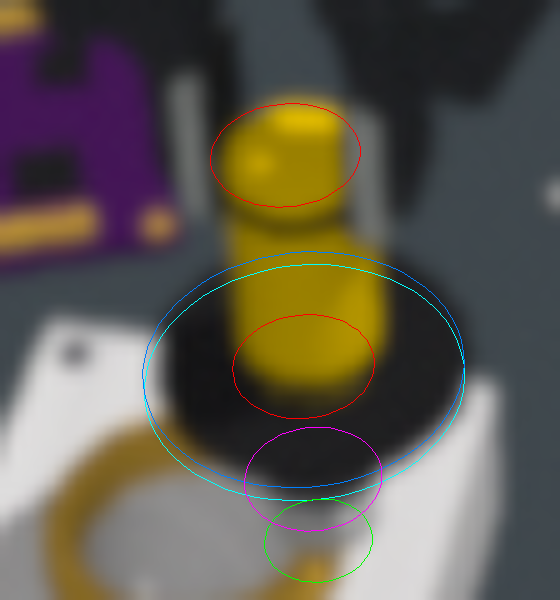

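servo_tool:
  plan:
    - [[-0.24,-0.02,0.01,0,0,0],[-0.5,-0.05,0.01,0,0,0],[-0.76,-0.09,0.01,0,0,0],[-1.01,-0.16,0.01,0,0,0],[-1.25,-0.25,0.01,0,0,0],[-1.49,-0.36,0.01,0,0,0],[-1.72,-0.49,0.01,0,0,0],[-1.93,-0.64,0.01,0,0,0],[-2.13,-0.81,0.01,0,0,0],[-2.32,-1.0,0.01,0,0,0],[-2.49,-1.2,0.01,0,0,0],[-2.64,-1.41,0.01,0,0,0],[-2.77,-1.64,0.01,0,0,0],[-2.88,-1.88,0.01,0,0,0],[-2.97,-2.12,0.01,0,0,0],[-3.03,-2.37,0.01,0,0,0],[-3.08,-2.63,0.01,0,0,0],[-3.1,-2.89,0.01,0,0,0],[-3.1,-2.89,0.01,0,0,0],[-3.1,-2.89,0.01,0,0,0]]

```text
time: 13.32
tool_pos: [0.5746, -0.0211, 0.1287]
tcp_rot: [0.489, 3.102, -0.002]
wrist_force: [0.1, 0.1, 1.4]
width: 0.325
```

```bash
python3 circ.py 180 270 18; python3 - <<'E'
from ov import *
grab('scene','scene9.png');s=st();p=s['tool_pos']+[0,0,.0192]
ov('scene9.png',p,-(p[2]-.06),275,235,56,60,10,'c20.png')
E
```

```text
13.3167 [ 0.5746 -0.0211  0.1287] F [0.11 0.13 1.44] r 0.0301 ang 180.9
tilt [ 0.0014 -0.0013 -1.    ]
[[0.01, -0.22, 0.02, 0, 0, 0], [0.03, -0.48, 0.02, 0, 0, 0], [0.08, -0.74, 0.02, 0, 0, 0], [0.15, -0.99, 0.02, 0, 0, 0], [0.24, -1.23, 0.02, 0, 0, 0], [0.35, -1.47, 0.02, 0, 0, 0], [0.48, -1.7, 0.02, 0, 0, 0], [0.63, -1.91, 0.02, 0, 0, 0], [0.8, -2.11, 0.02, 0, 0, 0], [0.98, -2.3, 0.02, 0, 0, 0], [1.18, -2.46, 0.02, 0, 0, 0], [1.4, -2.61, 0.02, 0, 0, 0], [1.63, -2.75, 0.02, 0, 0, 0], [1.86, -2.86, 0.02, 0, 0, 0], [2.11, -2.94, 0.02, 0, 0, 0], [2.36, -3.01, 0.02, 0, 0, 0], [2.62, -3.06, 0.02, 0, 0, 0], [2.88, -3.08, 0.02, 0, 0, 0], [2.88, -3.08, 0.02, 0, 0, 0], [2.88, -3.08, 0.02, 0, 0, 0]]
c20.png origin 247 205 scale 10
```

View pics/c20.png

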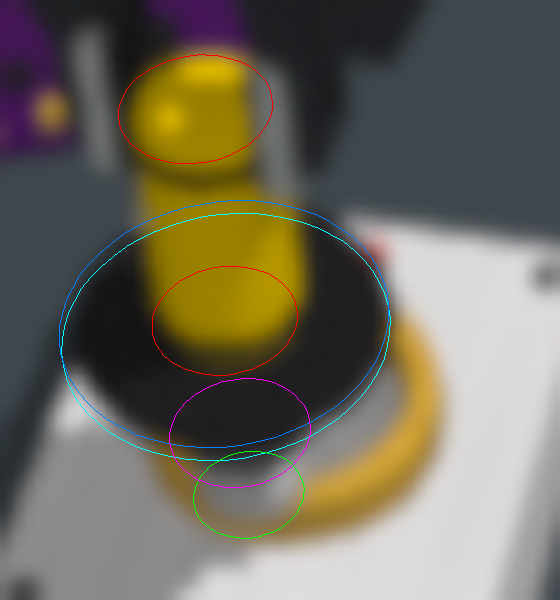

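servo_tool:
  plan:
    - [[0.01,-0.22,0.02,0,0,0],[0.03,-0.48,0.02,0,0,0],[0.08,-0.74,0.02,0,0,0],[0.15,-0.99,0.02,0,0,0],[0.24,-1.23,0.02,0,0,0],[0.35,-1.47,0.02,0,0,0],[0.48,-1.7,0.02,0,0,0],[0.63,-1.91,0.02,0,0,0],[0.8,-2.11,0.02,0,0,0],[0.98,-2.3,0.02,0,0,0],[1.18,-2.46,0.02,0,0,0],[1.4,-2.61,0.02,0,0,0],[1.63,-2.75,0.02,0,0,0],[1.86,-2.86,0.02,0,0,0],[2.11,-2.94,0.02,0,0,0],[2.36,-3.01,0.02,0,0,0],[2.62,-3.06,0.02,0,0,0],[2.88,-3.08,0.02,0,0,0],[2.88,-3.08,0.02,0,0,0],[2.88,-3.08,0.02,0,0,0]]

```text
time: 15.03
tool_pos: [0.5374, -0.0415, 0.1284]
tcp_rot: [0.489, 3.102, -0.002]
wrist_force: [1.0, -1.2, 1.3]
width: 0.325
```

```bash
python3 circ.py 270 364 18
```

```text
15.0333 [ 0.5374 -0.0415  0.1284] F [ 1.03 -1.2   1.28] r 0.0301 ang 270.6
tilt [ 0.001  -0.0016 -1.    ]
[[0.24, 0.01, -0.01, 0, 0, 0], [0.52, 0.04, -0.02, 0, 0, 0], [0.78, 0.09, -0.02, 0, 0, 0], [1.05, 0.16, -0.02, 0, 0, 0], [1.3, 0.26, -0.02, 0, 0, 0], [1.55, 0.38, -0.02, 0, 0, 0], [1.78, 0.53, -0.02, 0, 0, 0], [2.0, 0.69, -0.02, 0, 0, 0], [2.2, 0.87, -0.02, 0, 0, 0], [2.39, 1.07, -0.02, 0, 0, 0], [2.56, 1.29, -0.02, 0, 0, 0], [2.7, 1.52, -0.02, 0, 0, 0], [2.83, 1.76, -0.02, 0, 0, 0], [2.93, 2.02, -0.02, 0, 0, 0], [3.01, 2.28, -0.02, 0, 0, 0], [3.06, 2.55, -0.02, 0, 0, 0], [3.09, 2.82, -0.02, 0, 0, 0], [3.1, 3.09, -0.02, 0, 0, 0], [3.1, 3.09, -0.02, 0, 0, 0], [3.1, 3.09, -0.02, 0, 0, 0]]
```

servo_tool:
  plan:
    - [[0.24,0.01,0,0,0,0],[0.52,0.04,0,0,0,0],[0.78,0.09,0,0,0,0],[1.05,0.16,0,0,0,0],[1.3,0.26,0,0,0,0],[1.55,0.38,0,0,0,0],[1.78,0.53,0,0,0,0],[2.0,0.69,0,0,0,0],[2.2,0.87,0,0,0,0],[2.39,1.07,0,0,0,0],[2.56,1.29,0,0,0,0],[2.7,1.52,0,0,0,0],[2.83,1.76,0,0,0,0],[2.93,2.02,0,0,0,0],[3.01,2.28,0,0,0,0],[3.06,2.55,0,0,0,0],[3.09,2.82,0,0,0,0],[3.1,3.09,0,0,0,0],[3.1,3.09,0,0,0,0],[3.1,3.09,0,0,0,0]]

```text
time: 16.7
tool_pos: [0.5173, -0.0021, 0.1282]
tcp_rot: [0.489, 3.103, -0.001]
wrist_force: [-0.5, -1.0, 1.2]
width: 0.324
```

```bash
python3 circ.py 360 364 18|head -2; python3 - <<'E'
from ov import *
grab('scene','scene10.png')
crop('scene10.png',277,240,50,44,14,'c21.png')
E
```

```text
16.7 [ 0.5173 -0.0021  0.1282] F [-0.49 -1.03  1.18] r 0.0303 ang 4.8
tilt [ 7.e-04 -9.e-04 -1.e+00]
c21.png origin 252 218 scale 14
```

View pics/c21.png

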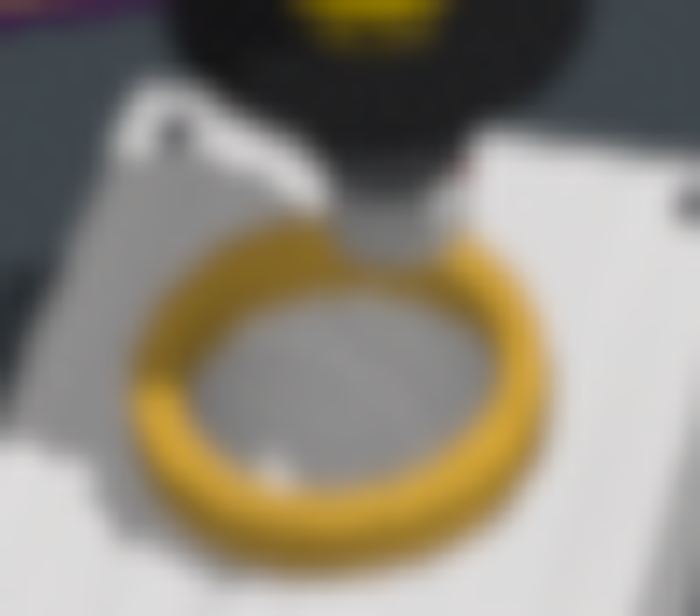

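servo_tool:
  plan:
    - [[0,0,-0.3,0,0,0],[0,0,-0.9,0,0,0],[0,0,-1.7,0,0,0],[0,0,-2.6,0,0,0],[0,0,-3.5,0,0,0],[0,0,-4.3,0,0,0],[0,0,-4.9,0,0,0],[0,0,-5,0,0,0],[0,0,-5,0,0,0]]

```text
time: 17.5
tool_pos: [0.5178, -0.0021, 0.1791]
tcp_rot: [0.489, 3.101, -0.001]
wrist_force: [-0.5, -0.3, -2.5]
width: 0.323
```

```bash
python3 - <<'E'
from h import *
s=st();print(s['time'],s['tool_pos'],s['wrist_force'],rows([[.5697,.2247,.180]]))
E
```

```text
17.5 [ 0.51779429 -0.0021189   0.17905088] [-0.45117506 -0.28533098 -2.51044204] [[ 2.04 23.18 -0.1 ]]
```

servo_tool:
  plan:
    - [[0.1,0.8,-0.1,0,0,0],[0.2,2.2,-0.1,0,0,0],[0.4,4.2,-0.1,0,0,0],[0.5,6.2,-0.1,0,0,0],[0.7,8.2,-0.1,0,0,0],[0.9,10.2,-0.1,0,0,0],[1,12.2,-0.1,0,0,0],[1.2,14.2,-0.1,0,0,0],[1.4,16.2,-0.1,0,0,0],[1.6,18.2,-0.1,0,0,0],[1.8,20.2,-0.1,0,0,0],[1.9,21.8,-0.1,0,0,0],[2,22.7,-0.1,0,0,0],[2,23.1,-0.1,0,0,0],[2,23.2,-0.1,0,0,0],[2,23.2,-0.1,0,0,0],[2,23.2,-0.1,0,0,0],[2,23.2,-0.1,0,0,0]]

```text
time: 19.0
tool_pos: [0.57, 0.2239, 0.1799]
tcp_rot: [0.49, 3.101, -0.001]
wrist_force: [-0.3, -0.4, -3.2]
width: 0.317
```

```bash
python3 - <<'E'
from ov import *
grab('scene','scene11.png');grab('wrist','w11.png')
s=st();print(s['time'],s['tool_pos'],s['wrist_force'],R.from_rotvec(s['tcp_rot']).as_matrix()[:,2],rows([[.5697,.2247,.104]]))
crop('scene11.png',390,215,100,100,6,'c22.png')
E
```

```text
19.1 [0.57009102 0.22402211 0.18007568] [-0.30324948  0.20117403 -3.49962004] [ 0.00231847 -0.0010368  -0.99999677] [[0.08 0.05 7.61]]
c22.png origin 340 165 scale 6
```

View pics/c22.png

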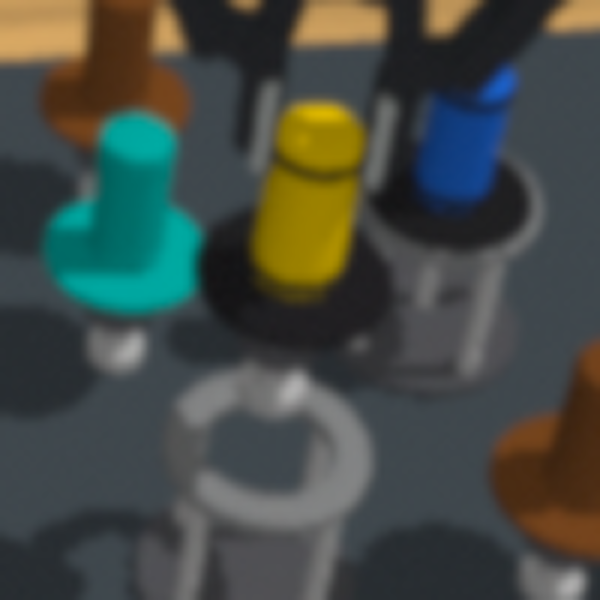

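View pics/w11.png

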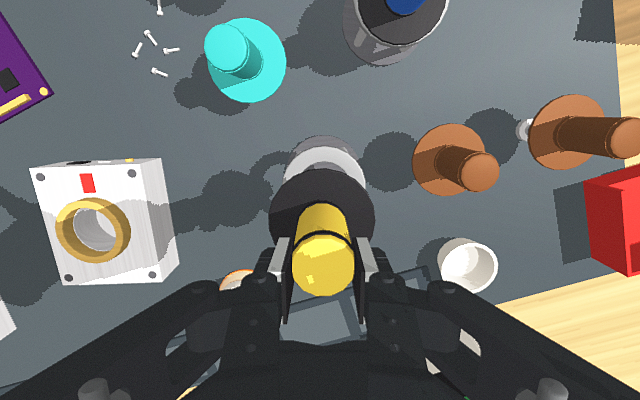

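servo_tool:
  plan:
    - [[0,0.05,0.4,0,0,0],[0,0.05,1,0,0,0],[0,0.05,1.8,0,0,0],[0,0.05,2.6,0,0,0],[0,0.05,3.4,0,0,0],[0,0.05,4.2,0,0,0],[0,0.05,5,0,0,0],[0,0.05,5.8,0,0,0],[0,0.05,6.6,0,0,0],[0,0.05,7.3,0,0,0],[0,0.05,7.8,0,0,0],[0,0.05,8,0,0,0],[0,0.05,8.1,0,0,0],[0,0.05,8.1,0,0,0]]

```text
time: 20.27
tool_pos: [0.5705, 0.2244, 0.0991]
tcp_rot: [0.49, 3.101, -0.001]
wrist_force: [0.4, 0.3, -3.5]
width: 0.318
```

servo_tool:
  plan:
    - [[0,0,0.05,0,0,0],[0,0,0.1,0,0,0],[0,0,0.15,0,0,0],[0,0,0.2,0,0,0],[0,0,0.2,0,0,0],[0,0,0.2,0,0,0]]

```text
time: 20.77
tool_pos: [0.5705, 0.2245, 0.0971]
tcp_rot: [0.49, 3.101, -0.001]
wrist_force: [0.4, -0.1, -2.6]
width: 0.32
```

servo_tool:
  plan:
    - [[0,0,0.05,0,0,0],[0,0,0.1,0,0,0],[0,0,0.1,0,0,0],[0,0,0.1,0,0,0]]

```text
time: 21.1
tool_pos: [0.5705, 0.2244, 0.0961]
tcp_rot: [0.49, 3.101, -0.001]
wrist_force: [-0.5, 0.4, -3.5]
width: 0.327
```

servo_tool:
  plan:
    - [[0,0,0.05,0,0,0],[0,0,0.05,0,0,0],[0,0,0.05,0,0,0]]

```text
time: 21.35
tool_pos: [0.5707, 0.2244, 0.096]
tcp_rot: [0.49, 3.1, -0.001]
wrist_force: [-1.0, -1.0, -0.4]
width: 0.323
```

servo_tool:
  plan:
    - [[0,0,0.05,0,0,0],[0,0,0.05,0,0,0],[0,0,0.05,0,0,0]]

```text
time: 21.6
tool_pos: [0.5708, 0.2244, 0.0959]
tcp_rot: [0.49, 3.1, -0.001]
wrist_force: [-1.9, -0.3, 2.4]
width: 0.325
```

servo_tool:
  plan:
    - [[0,0,0,0,0,0],[0,0,0,0,0,0],[0,0,0,0,0,0],[0,0,0,0,0,0],[0,0,0,0,0,0],[0,0,0,0,0,0],[0,0,0,0,0,0],[0,0,0,0,0,0],[0,0,0,0,0,0],[0,0,0,0,0,0]]
  claw: 8.5
  grip_force: 20

```text
time: 22.43
tool_pos: [0.5709, 0.2243, 0.0959]
tcp_rot: [0.49, 3.1, -0.001]
wrist_force: [0.2, -0.2, -0.1]
width: 0.993
```

```bash
python3 - <<'E'
from h import *
grab('wrist','w12.png')
s=st();print(s['time'],s['tool_pos'],s['wrist_force'],s['width'])
E
```

```text
22.4833 [0.57084554 0.22437638 0.09594201] [ 0.20778522 -0.2906341   0.62791707] 0.9978354514278717
```

View pics/w12.png

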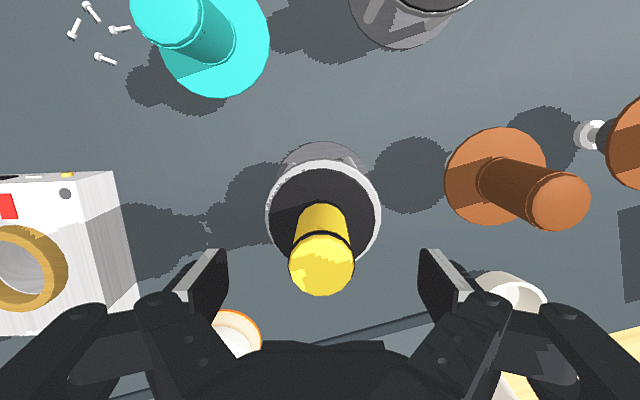

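Tool is seated, disc on the ring (handle top at about (321,264)). Retreat upward.

servo_tool:
  plan:
    - [[0,0,-0.4,0,0,0],[0,0,-1.2,0,0,0],[0,0,-2.5,0,0,0],[0,0,-4,0,0,0],[0,0,-5.5,0,0,0],[0,0,-7,0,0,0],[0,0,-8.5,0,0,0],[0,0,-10,0,0,0],[0,0,-11.2,0,0,0],[0,0,-11.8,0,0,0],[0,0,-12,0,0,0],[0,0,-12,0,0,0],[0,0,-12,0,0,0]]

```text
time: 23.57
tool_pos: [0.57, 0.2243, 0.2152]
tcp_rot: [0.49, 3.101, -0.002]
wrist_force: [0.6, -0.5, -0.4]
width: 1.0
```

```bash
python3 - <<'E'
from h import *
for n in('wrist','scene'): grab(n,n+'13.png')
s=st();print(s['time'],s['tool_pos'],s['wrist_force'])
crop('wrist13.png',322,185,100,90,7,'c23.png')
crop('scene13.png',390,240,100,100,6,'c24.png')
E
```

```text
23.6667 [0.56973617 0.22422274 0.21461573] [ 0.45517189 -0.26396239  0.83228777]
c23.png origin 272 140 scale 7
c24.png origin 340 190 scale 6
```

View pics/c23.png

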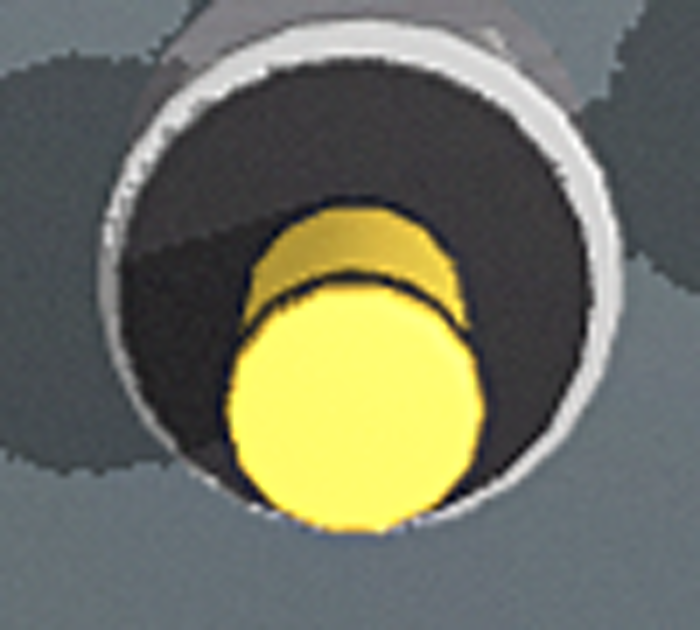

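View pics/c24.png

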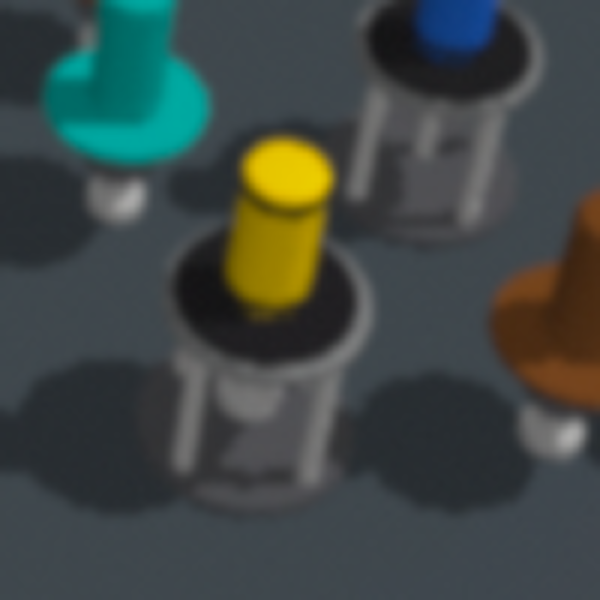

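```bash
python3 -c "
from workcell import finish_job
print(finish_job())"
```

```text
the job is handed in; nothing more can be done
None
```

I took the yellow-handled tool out of its stand and ran the cutter once clockwise round the raw brass collar, starting at the red mark. The lap ended about 5° past the mark. I then put the tool back in its stand, let go, raised the gripper clear and handed the job in at about 24 s.

**Spring:** The force reading showed first contact at TCP height 0.136 m, which matched the calculation. I ran the lap at 0.128–0.129 m, so the spring was pressed in about 7–8 mm of its 16 mm. The vertical force stayed steady at every stop on the way round.

**Path:** At every stop round the lap, the measured path radius was 30.1–30.3 mm about my measured collar centre.

**Tool back in the stand:** The last wrist and scene pictures show the tool upright with its guard disc on the ring. It is centred about as well as, or slightly better than, it was at the start. The gripper is clear and touching nothing. None of the last pictures showed any look-alike or bystander moved.

**One disagreement:** In the scene camera, the cutter looked about 1 pixel (about 3 mm) shorter or farther back than predicted at the mark. The same offset showed when the tool sat untouched in its stand, so I put it down to that camera's calibration or blur and did not correct for it. The collar centre estimates from the three cameras agreed within about 1.5 mm. The sideways position of the cutter on the 8 mm wide edge is therefore known only to about 1–2 mm.

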